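# Checking jar caps before a shaker run

### The job

Before the shaker is started, find the jars with loose caps by trying the caps with a gentle twist; a sound cap does not turn. Carry the loose ones, holding the jar and not its cap, to the steel tray for rework and stand them upright in it, leaving the sound ones in their nests. Then push the clear guard shut until its catch snaps in. Leave the float in the tray and the carburettor behind it where they lie.

Things in the scene. Friction and masses are not known exactly. Their poses are not given: they have to be found in the camera images.
- shaker: Low grey bench shaker, 250 (its x) by 560 mm (its y), fixed, place and yaw vary. Origin: on the bench under the middle of its 4 nests, at x, y = +/-55 mm in its frame; the jars' seats are 60 mm above the bench, the nest walls 16 mm higher. A grey end column (inner face at y = -132 mm, 26 mm thick, top 178 mm above the bench) ends its -y side; the clear guard parks over its +y part.
- guard (a joint): Slide of the clear hood along the shaker's y, m: 0 = fully shut, latched; grows as it opens, 0.25 to 0.30 at the start. 238 (x) by 230 mm (y), open at its leading (-y) end, which stands at y = joint - 130 mm; top 177 mm above the bench. Slides at 2 to 4 N; from joint 0.017 to 0.008 its sprung roller climbs over the column's strike, taking 10 to 15 N, then snaps in; short of that it stays unlatched.
- guard_handle (a point): Middle of the straight black bar handle on top of the guard: round bar 12 mm thick, 100 mm long along the shaker's x axis, its centre 212 mm above the bench and 35 mm above the hood's top. With the guard shut it is at x = 0, y = -15 mm in the shaker's frame; it moves with the guard.
- tray: Shallow stainless rework tray, 326 mm (its x) by 216 mm (its y), rim 28 mm high, floor 3 mm thick, fixed, right of the shaker. Origin on the bench under its middle. A brass float lies near its +x end, beyond x = 65 mm; the rest is free.
- jar_a: Square white plastic jar A, 62 x 62 mm in plan (x, y along its sides), straight-sided from 0 to 66 mm, 90 mm tall with its cap, 0.2 to 0.4 kg, standing in a nest of the shaker (65 mm square, 16 mm deep) that lets it turn by 0.05 rad only. Which jar is in which nest varies. Origin under its middle.
- cap_a (a joint): Turn of the cap of jar A on its jar, rad, 0 at the start, positive = unscrewing (counter-clockwise from above). A loose cap turns at 0.07 N m; a sound one turns by less than 0.05 rad, then a light grip slips or stalls on it. All caps look alike: round, black, ribbed, 50 mm across, 20 mm tall, on the jar's axis, lower edge 70 mm and top 90 mm above the jar's underside.
- jar_b: Square white plastic jar B, 62 x 62 mm in plan (x, y along its sides), straight-sided from 0 to 66 mm, 90 mm tall with its cap, 0.2 to 0.4 kg, standing in a nest of the shaker (65 mm square, 16 mm deep) that lets it turn by 0.05 rad only. Which jar is in which nest varies. Origin under its middle.
- cap_b (a joint): Turn of the cap of jar B on its jar, rad, 0 at the start, positive = unscrewing (counter-clockwise from above). A loose cap turns at 0.07 N m; a sound one turns by less than 0.05 rad, then a light grip slips or stalls on it. All caps look alike: round, black, ribbed, 50 mm across, 20 mm tall, on the jar's axis, lower edge 70 mm and top 90 mm above the jar's underside.
- jar_c: Square white plastic jar C, 62 x 62 mm in plan (x, y along its sides), straight-sided from 0 to 66 mm, 90 mm tall with its cap, 0.2 to 0.4 kg, standing in a nest of the shaker (65 mm square, 16 mm deep) that lets it turn by 0.05 rad only. Which jar is in which nest varies. Origin under its middle.
- cap_c (a joint): Turn of the cap of jar C on its jar, rad, 0 at the start, positive = unscrewing (counter-clockwise from above). A loose cap turns at 0.07 N m; a sound one turns by less than 0.05 rad, then a light grip slips or stalls on it. All caps look alike: round, black, ribbed, 50 mm across, 20 mm tall, on the jar's axis, lower edge 70 mm and top 90 mm above the jar's underside.
- jar_d: Square white plastic jar D, 62 x 62 mm in plan (x, y along its sides), straight-sided from 0 to 66 mm, 90 mm tall with its cap, 0.2 to 0.4 kg, standing in a nest of the shaker (65 mm square, 16 mm deep) that lets it turn by 0.05 rad only. Which jar is in which nest varies. Origin under its middle.
- cap_d (a joint): Turn of the cap of jar D on its jar, rad, 0 at the start, positive = unscrewing (counter-clockwise from above). A loose cap turns at 0.07 N m; a sound one turns by less than 0.05 rad, then a light grip slips or stalls on it. All caps look alike: round, black, ribbed, 50 mm across, 20 mm tall, on the jar's axis, lower edge 70 mm and top 90 mm above the jar's underside.
- brass_float: Brass carburettor float lying in the tray near its far (+x) end: a cylinder 34 mm across and 50 mm long across the tray, with a lever arm; 90 x 50 x 34 mm. Origin under it. Not part of the job.
- carburettor: Loose carburettor body, 140 x 110 x 85 mm, beyond the gap between tray and shaker. Origin under its middle. Not part of the job.
Things that resemble listed ones, but are neither listed nor needed, are in the scene too. Leave any purple look-alike of the jar_d alone.

How it is judged:
On the way, in this order (a step that is already met when the one before it is completed fails the run):
1. a loose cap has been found: it was turned at least 6 degrees on its jar (((value of joint cap_a above 0.1 rad or value of joint cap_a below -0.1 rad) or (value of joint cap_b above 0.1 rad or value of joint cap_b below -0.1 rad) or (value of joint cap_c above 0.1 rad or value of joint cap_c below -0.1 rad) or (value of joint cap_d above 0.1 rad or value of joint cap_d below -0.1 rad))), for 0.05 s.
2. every jar with a loose cap stands in the tray ((z of lock_a_c0 in the frame of jar_a above 0.03 m or (x of jar_a in the frame of tray between -0.13 and 0.13 m and y of jar_a in the frame of tray between -0.076 and 0.076 m and height (world z) of jar_a below 0.012 m and angle between jar_a's own z axis and vertical below 0.1 rad)) and (z of lock_b_c0 in the frame of jar_b above 0.03 m or (x of jar_b in the frame of tray between -0.13 and 0.13 m and y of jar_b in the frame of tray between -0.076 and 0.076 m and height (world z) of jar_b below 0.012 m and angle between jar_b's own z axis and vertical below 0.1 rad)) and (z of lock_c_c0 in the frame of jar_c above 0.03 m or (x of jar_c in the frame of tray between -0.13 and 0.13 m and y of jar_c in the frame of tray between -0.076 and 0.076 m and height (world z) of jar_c below 0.012 m and angle between jar_c's own z axis and vertical below 0.1 rad)) and (z of lock_d_c0 in the frame of jar_d above 0.03 m or (x of jar_d in the frame of tray between -0.13 and 0.13 m and y of jar_d in the frame of tray between -0.076 and 0.076 m and height (world z) of jar_d below 0.012 m and angle between jar_d's own z axis and vertical below 0.1 rad))), for 0.2 s.
3. the guard is shut and its catch has snapped in (value of joint guard below 0.005 m), for 0.2 s.
At the end, for the whole second after the job is handed in: Each jar with a loose cap (its hidden lock is down; the state does not give it) stands upright (within 0.1 rad) on the tray's floor, wholly inside the rim, released, at rest; each sound jar upright in its nest, within 12 mm of its start; the guard within 5 mm of fully shut, latched (((z of lock_a_c0 in the frame of jar_a above 0.03 m and distance of jar_a from where it was at the start of the episode below 0.012 m and angle between jar_a's own z axis and vertical below 0.1 rad) or (z of lock_a_c0 in the frame of jar_a below 0.03 m and x of jar_a in the frame of tray between -0.13 and 0.13 m and y of jar_a in the frame of tray between -0.076 and 0.076 m and height (world z) of jar_a below 0.012 m and angle between jar_a's own z axis and vertical below 0.1 rad and linear speed of jar_a below 0.02 m/s and contact force between the fingers and jar_a below 0.1 N)) and ((z of lock_b_c0 in the frame of jar_b above 0.03 m and distance of jar_b from where it was at the start of the episode below 0.012 m and angle between jar_b's own z axis and vertical below 0.1 rad) or (z of lock_b_c0 in the frame of jar_b below 0.03 m and x of jar_b in the frame of tray between -0.13 and 0.13 m and y of jar_b in the frame of tray between -0.076 and 0.076 m and height (world z) of jar_b below 0.012 m and angle between jar_b's own z axis and vertical below 0.1 rad and linear speed of jar_b below 0.02 m/s and contact force between the fingers and jar_b below 0.1 N)) and ((z of lock_c_c0 in the frame of jar_c above 0.03 m and distance of jar_c from where it was at the start of the episode below 0.012 m and angle between jar_c's own z axis and vertical below 0.1 rad) or (z of lock_c_c0 in the frame of jar_c below 0.03 m and x of jar_c in the frame of tray between -0.13 and 0.13 m and y of jar_c in the frame of tray between -0.076 and 0.076 m and height (world z) of jar_c below 0.012 m and angle between jar_c's own z axis and vertical below 0.1 rad and linear speed of jar_c below 0.02 m/s and contact force between the fingers and jar_c below 0.1 N)) and ((z of lock_d_c0 in the frame of jar_d above 0.03 m and distance of jar_d from where it was at the start of the episode below 0.012 m and angle between jar_d's own z axis and vertical below 0.1 rad) or (z of lock_d_c0 in the frame of jar_d below 0.03 m and x of jar_d in the frame of tray between -0.13 and 0.13 m and y of jar_d in the frame of tray between -0.076 and 0.076 m and height (world z) of jar_d below 0.012 m and angle between jar_d's own z axis and vertical below 0.1 rad and linear speed of jar_d below 0.02 m/s and contact force between the fingers and jar_d below 0.1 N)) and value of joint guard below 0.005 m); the robot touches nothing.
It fails at once if a cap is turned more than 1.4 rad ((value of joint cap_a above 1.4 rad or value of joint cap_a below -1.4 rad) or (value of joint cap_b above 1.4 rad or value of joint cap_b below -1.4 rad) or (value of joint cap_c above 1.4 rad or value of joint cap_c below -1.4 rad) or (value of joint cap_d above 1.4 rad or value of joint cap_d below -1.4 rad)).
It fails at once if a jar is carried by its cap ((height (world z) of jar_a above 0.09 m and contact force between the fingers and cap_a_c0 above 2 N) or (height (world z) of jar_b above 0.09 m and contact force between the fingers and cap_b_c0 above 2 N) or (height (world z) of jar_c above 0.09 m and contact force between the fingers and cap_c_c0 above 2 N) or (height (world z) of jar_d above 0.09 m and contact force between the fingers and cap_d_c0 above 2 N)).
It fails at once if a jar is dropped or knocked flying ((contact force between the fingers and jar_a below 0.1 N and linear speed of jar_a above 0.6 m/s) or (contact force between the fingers and jar_b below 0.1 N and linear speed of jar_b above 0.6 m/s) or (contact force between the fingers and jar_c below 0.1 N and linear speed of jar_c above 0.6 m/s) or (contact force between the fingers and jar_d below 0.1 N and linear speed of jar_d above 0.6 m/s)).
It fails at once if a jar is tipped more than 0.5 rad (angle between any of jar_a, jar_b, jar_c, jar_d's own z axis and vertical above 0.5 rad).
It fails at once if the float or the carburettor is pushed more than 30 mm (distance of any of brass_float, carburettor from where it was at the start of the episode above 0.03 m).
It also fails if it takes over 72 s, if anything falls off the work surface, if the arm or the gripper's body presses on something with over 40 N, if the wrist force passes 120 N, or if a joint passes its speed limit or range.

### The arm

A 6-joint arm with a two-finger parallel gripper is mounted at the origin on the work surface. World frame = base frame: x ahead of the robot, y to its left, z up, the work surface at z = 0. Lengths are in m, angles in rad, forces in N, time in s.
With the tool pointing down it reaches from about 0.375 to 0.9 m from the base axis. Payload 3.1 kg.
Tool frame: the origin (TCP) lies between the finger pads; the fingertips stand 17 mm ahead of it and the grasp point (between the pads) lies 2 mm behind it; z points along the fingers, y is the line along which they close (so a half turn about z gives the same grasp; the last joint's range is limited). The gripper opens to 85 mm and grips with 20 to 120 N. Pads are 22 mm wide; open, the fingers measure 114 mm over their backs; the gripper's body (76 mm by 85 mm) begins 54 mm behind the grasp point. The pads swing forward as they close: fully open they stand 13 mm farther back than shut.
Start: joints at [-1.508, 0.527, 1.433, -0, 1.181, -0.178], TCP at [0.15, -0.607, 0.221] pointing down, gripper open.
Joint ranges: [-3.08, 3.08], [-0.75, 2.2], [0.22, 2.44], [-1.43, 4.57], [0, 2.65], [-2.85, 2.85]. Speed limits (rad/s): [2.79, 2.79, 3.14, 3.14, 3.14, 3.14].

### API

Orientations are given as a unit quaternion [x, y, z, w].
In Python, from station import sense, vision, order gives the robot as it stands.
- The arm moves only by the shell command python3 -m crank 'ROWS' [OPENING] [FORCE]. ROWS is JSON, a list of rows, each an object with "dp": the shift along the world's x, y, z in units of 30 mm (1.0 is 30 mm), a list of three; "angular": the turn, a rotation vector about the world's x, y, z in degrees, a list of three. In form: [{"dp": [dx, dy, dz], "angular": [ax, ay, az]}, ...]. A call has 1 to 20 rows; each row shifts and turns the commanded pose from where the row before left it; what a row does not reach is not made up. A row lasts 1/10 s, in which the tool goes at most 50 mm and 8.59 degrees, less where a joint would pass 70% of its speed; a pose out of reach is approached as far as the arm can. A call is refused whole if a number of a shift passes 1 or a number of a turn 8.59, either way. A call with a gripper value outside its range is refused whole. OPENING is the closure, from 0 (fully open) to 1 (shut), set as the call begins (- or left out, the last holds). The fingers move at their own pace and stop on an object; FORCE is the grip in N (left out, the last holds). Time passes only in rows, so rows that do not move let the fingers close. It gives the time, the measured TCP pose, the force, the opening and the grip force at its end, in the units of the state.
- sense(): the state, without advancing time (a new reading comes with each control period).
- vision.snapshot(name): name is "scene" or "top"; returns a dict with "image" (480x640x3 uint8, blue, green, red), "range_z" (480x640 float32, m along the optical axis (not along the pixel's ray), 0 where there is no reading), "mtx" (3x3 intrinsics, pixels), "pose" (4x4, takes a point from camera to world coordinates). Camera axes: x right, y down, z forward; pixel columns grow to the right and rows downward; lengths in m; the calibration is good to about 2 mm. A picture is of the moment at which its call begins.
- order.sign_off(): hands the job in; it is judged then, once.
The state is a dict: "t": time; "q": joint angles; "qd": joint speeds; "tau": joint torques, N m; "tcp_pos": TCP position; "tool_rot": TCP orientation; "force": force on the tool from outside, world axes, zero at the start; "ft_torque": the same for the moment, N m; "finger_gap": opening from 0.0 (shut) to 1.0 (fully open); "gripper_force": force on a finger pad.
Only numpy, scipy, OpenCV 4.12 (cv2) and the standard library are available. Lean on these libraries where they do the work, as an engineer would, in place of code of your own. Each camera call takes 0.05 s, during which the arm holds its last target. There are 200 camera calls.

## Working session

There is one attempt and no reset: what is moved stays moved. The work goes in short steps, Python scripts to look and compute and a shell command to move; the robot and the scene stay as the last step left them, time stands still between calls to the robot, and variables do not carry over. Pictures are saved under pics/ and viewed, at most 10 in all, crops included, and the job is handed in when it is done.

```bash
ls; mkdir -p pics; python3 - <<'E'
from station import sense, vision
import cv2,numpy as np
s=sense();print({k:np.round(v,3) for k,v in s.items()})
for n in("scene","top"):
    d=vision.snapshot(n);cv2.imwrite(f"pics/{n}0.png",d["image"]);np.savez(f"{n}0.npz",**d);print(n,d["mtx"],d["pose"])
E
```

```text
pics
{'t': np.float64(0.0), 'q': array([-1.508,  0.529,  1.434, -0.   ,  1.181, -0.179]), 'qd': array([ 0.   , -0.001,  0.001,  0.001,  0.001, -0.002]), 'tau': array([ 0.0000e+00, -4.4234e+01, -1.7802e+01, -0.0000e+00,  8.0000e-03,
       -0.0000e+00]), 'tcp_pos': array([ 0.15 , -0.606,  0.22 ]), 'tool_rot': array([ 0.993,  0.121,  0.   , -0.001]), 'force': array([ 0.182,  0.111, -0.19 ]), 'ft_torque': array([-0.015,  0.014, -0.054]), 'gripper_force': np.float64(0.0), 'finger_gap': np.float64(0.998)}
scene [[500.37644403   0.         321.54840975]
 [  0.         500.37644403 236.04304038]
 [  0.           0.           1.        ]] [[ 0.86933909  0.41116277 -0.27421656  0.90608069]
 [ 0.49414879 -0.73230397  0.46855935 -0.62340751]
 [-0.00815572 -0.54284074 -0.83979605  1.17265089]
 [ 0.          0.          0.          1.        ]]
top [[558.26904896   0.         336.84690235]
 [  0.         558.26904896 233.34191822]
 [  0.           0.           1.        ]] [[-2.15442759e-02 -9.93506970e-01  1.11712776e-01  4.25501203e-01]
 [-9.99764711e-01  2.16913195e-02  1.00887112e-04 -2.95608144e-02]
 [-2.52342956e-03 -1.11684318e-01 -9.93740532e-01  1.29223610e+00]
 [ 0.00000000e+00  0.00000000e+00  0.00000000e+00  1.00000000e+00]]
```

View pics/scene0.png

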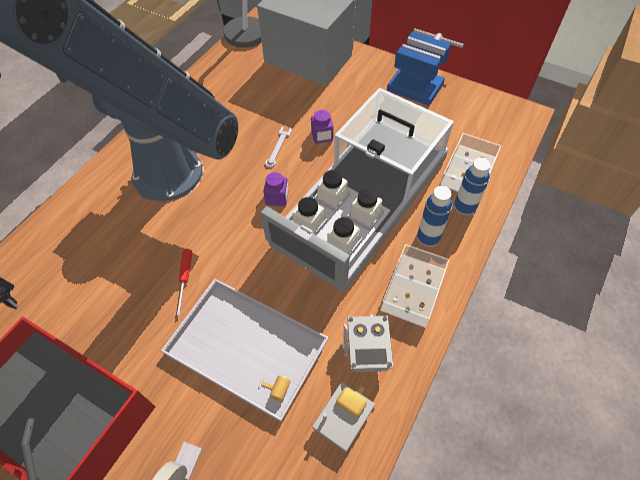

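View pics/top0.png

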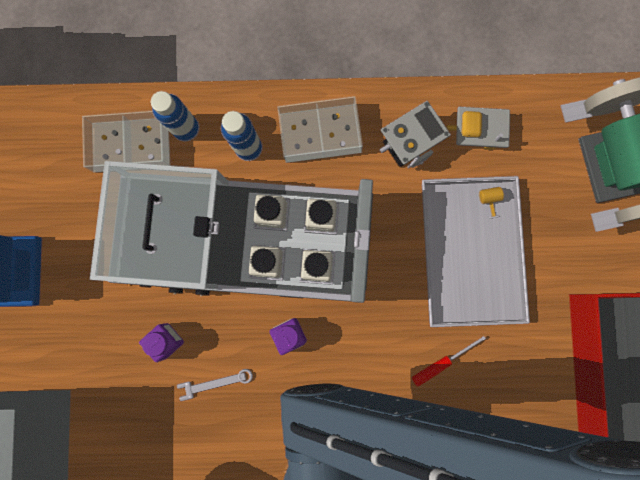

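The scene view shows four white jars with black caps in the shaker: (333,182), (308,208), (368,200), (344,228). The top view has them at (268,208), (321,212), (264,262), (316,264). The handle is at top (150,222), the tray at (478,250), the float at (492,197) and the carburettor at (415,135).
Things that could be mistaken for jars are the purple jars at top (160,343) and (288,337) and the white-capped blue bottles at (172,105) and (236,125). I choose the four black-capped white jars in the nests.

```bash
cat > h.py <<'E'
import numpy as np, cv2
def ray(d,u,v,z):
    K,T=d["mtx"],d["pose"];r=T[:3,:3]@np.linalg.solve(K,[u,v,1.]);o=T[:3,3]
    return o+r*(z-o[2])/r[2]
def tri(a,pa,b,pb):
    A=[];B=[]
    for d,p in((a,pa),(b,pb)):
        r=d["pose"][:3,:3]@np.linalg.solve(d["mtx"],[*p,1.]);r/=np.linalg.norm(r);P=np.eye(3)-np.outer(r,r);A.append(P);B.append(P@d["pose"][:3,3])
    return np.linalg.lstsq(np.vstack(A),np.hstack(B),rcond=None)[0]
def cloud(d):
    v,u=np.mgrid[:480,:640];z=d["range_z"].astype(float)
    c=np.stack([u,v,np.ones_like(u)],-1)@np.linalg.inv(d["mtx"]).T*z[...,None]
    return c@d["pose"][:3,:3].T+d["pose"][:3,3]
def blobs(m,amin,amax=1e9):
    n,l,s,c=cv2.connectedComponentsWithStats(m.astype(np.uint8))
    return [(l==i,c[i],s[i]) for i in range(1,n) if amin<s[i][4]<amax]
E
python3 - <<'E'
from h import *
np.set_printoptions(precision=4,suppress=True)
D={n:dict(np.load(n+"0.npz")) for n in("scene","top")}
W={n:cloud(D[n]) for n in D}
caps={}
for n in D:
    w=W[n];dark=D[n]["image"].max(2)<75
    m=dark&(w[...,2]>.142)&(w[...,2]<.162)
    m=cv2.morphologyEx(m.astype(np.uint8),cv2.MORPH_OPEN,np.ones((3,3)))
    caps[n]=[]
    for b,c,s in blobs(m,150):
        p=ray(D[n],*c,.15);print(n,c,s[2:],"zmed",np.median(w[b][:,2]),p[:2],"mean",w[b].mean(0));caps[n].append((c,p))
for c,p in caps["top"]:
    for c2,p2 in caps["scene"]:
        if np.linalg.norm(p-p2)<.03: print("tri",tri(D["top"],c,D["scene"],c2))
# tray corners (rim top), handle and column heights
w=W["top"]
for lo,hi,nm in((.022,.034,"tray"),):
    m=(w[...,2]>lo)&(w[...,2]<hi);m[:, :410]=0;m[:,540:]=0;m[:165]=0;m[335:]=0
    pts=w[m][:,:2].astype(np.float32);r=cv2.minAreaRect(pts);print(nm,r,m.sum())
m=(w[...,2]>.165)&(w[...,2]<.19);m[:,:340]=0;m[:,385:]=0;m[:165]=0;m[315:]=0
print("col",cv2.minAreaRect(w[m][:,:2].astype(np.float32)),np.median(w[m][:,2]))
for n in D:
    w=W[n];m=(D[n]["image"].max(2)<75)&(w[...,2]>.19)&(w[...,2]<.23)
    for b,c,s in blobs(m,60): print("handle",n,c,s,w[b].mean(0),cv2.minAreaRect(w[b][:,:2].astype(np.float32)))
E
```

```text
scene [332.1458 178.1792] [ 19  15 240] zmed 0.1482005241614841 [0.5069 0.1183] mean [0.5062 0.1198 0.1481]
scene [367.0433 196.7795] [ 19  17 254] zmed 0.14848342245863455 [0.6146 0.1083] mean [0.6141 0.1095 0.1484]
scene [307.3548 205.4274] [ 19  16 248] zmed 0.14815143501542793 [0.4951 0.0099] mean [0.4944 0.0111 0.1482]
scene [343.4164 225.777 ] [ 20  16 269] zmed 0.1484951564861574 [ 0.6043 -0.0002] mean [0.6038 0.0007 0.1486]
scene [305.3423 246.1462] [ 60  39 260] zmed 0.15257104682108025 [ 0.5525 -0.097 ] mean [ 0.5525 -0.098   0.1521]
top [267.5691 207.5   ] [ 24  24 434] zmed 0.14989274702054212 [0.6109 0.1128] mean [0.6109 0.1128 0.1498]
top [320.3172 211.6437] [ 23  24 435] zmed 0.1496538137916792 [0.5998 0.0038] mean [0.5998 0.0038 0.1498]
top [262.8056 260.2365] [ 23  23 427] zmed 0.14990547532966936 [0.5018 0.1234] mean [0.5018 0.1234 0.1498]
top [316.058  264.1346] [ 23  23 431] zmed 0.14999137688546815 [0.4914 0.0145] mean [0.4915 0.0145 0.15  ]
top [ 31.9582 441.2559] [  9  78 383] zmed 0.1521768013692235 [0.1532 0.5827] mean [0.1538 0.5816 0.1519]
tri [0.6123 0.113
[... 755 characters left out ...]
7 140  18  14 138] [0.5721 0.235  0.1966] ((0.5721938014030457, 0.23613068461418152), (0.029776588082313538, 0.039764758199453354), 82.07275390625)
handle top [148.4581 221.6955] [143 194  15  57 358] [0.5775 0.337  0.2149] ((0.5786817669868469, 0.33824342489242554), (0.012144150212407112, 0.11009496450424194), 83.9779281616211)
handle top [200.9126 226.3252] [193 216  17  21 286] [0.5683 0.2387 0.1985] ((0.5682919025421143, 0.23870480060577393), (0.029443521052598953, 0.040323734283447266), 82.00262451171875)
handle top [ 16.8715 440.9935] [  0 406  24  74 615] [0.1672 0.5825 0.2034] ((0.16769322752952576, 0.5824733972549438), (0.13918732106685638, 0.041819553822278976), 16.321273803710938)
```

```bash
python3 - <<'E'
from h import *
np.set_printoptions(precision=4,suppress=True)
d=dict(np.load("top0.npz"));s=dict(np.load("scene0.npz"))
c=[ray(d,*p,.028) for p in((423,180),(519,177.5),(528.5,325),(430.5,326))]
c2=[ray(s,*p,.028) for p in((163,350),(216,281),(327,339),(279,418))]
print(np.array(c)[:,:2],np.mean(c,0));print(np.array(c2)[:,:2],np.mean(c2,0))
im=d["image"][150:340,90:540];cv2.imwrite("pics/crop.png",cv2.resize(im,None,fx=1.75,fy=1.75,interpolation=cv2.INTER_CUBIC))
E
```

```text
[[ 0.6869 -0.2304]
 [ 0.6878 -0.4516]
 [ 0.3521 -0.4534]
 [ 0.3546 -0.2343]] [ 0.5204 -0.3424  0.028 ]
[[ 0.3628 -0.4504]
 [ 0.3631 -0.2381]
 [ 0.6894 -0.2346]
 [ 0.6867 -0.4464]] [ 0.5255 -0.3424  0.028 ]
```

View pics/crop.png

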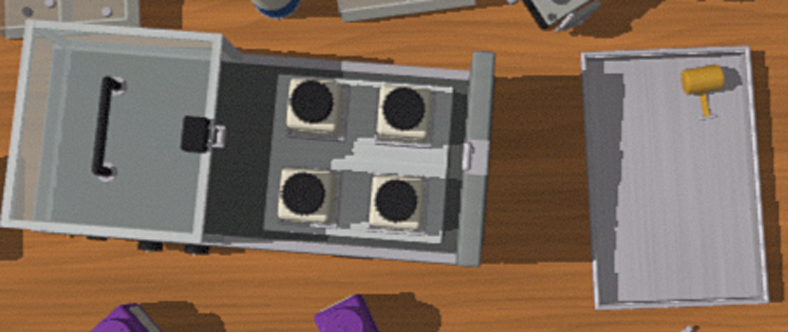

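The crop confirms the choice: four white square jars with round black caps at crop (312,102), (405,108), (303,193) and (397,200), with the purple ones outside the shaker. I'll start with the cap at about (0.4925, 0.0135).

```bash
python3 -m crank '[{"dp":[0.5,1,0.1],"angular":[0,0,-2.7]},{"dp":[0.5,1,0.1],"angular":[0,0,-2.7]},{"dp":[0.5,1,0.1],"angular":[0,0,-2.7]},{"dp":[0.5,1,0.1],"angular":[0,0,-2.7]},{"dp":[0.6,1,0.1],"angular":[0,0,-2.7]},{"dp":[0.6,1,0],"angular":[0,0,-2.7]},{"dp":[0.6,1,0],"angular":[0,0,-2.7]},{"dp":[0.6,1,0],"angular":[0,0,-2.7]},{"dp":[0.6,1,0],"angular":[0,0,-2.7]},{"dp":[0.6,1,0],"angular":[0,0,-2.7]},{"dp":[0.6,1,0],"angular":[0,0,0]},{"dp":[0.6,1,0],"angular":[0,0,0]},{"dp":[0.6,1,0],"angular":[0,0,0]},{"dp":[0.6,1,0],"angular":[0,0,0]},{"dp":[0.6,1,0],"angular":[0,0,0]},{"dp":[0.6,1,0],"angular":[0,0,0]},{"dp":[0.6,1,0],"angular":[0,0,0]},{"dp":[0.6,1,0],"angular":[0,0,0]},{"dp":[0.6,1,0],"angular":[0,0,0]},{"dp":[0.4,1,0],"angular":[0,0,0]}]' 0 20
```

```text
t: 2.1
tcp_pos: [0.4926, -0.0054, 0.2357]
tool_rot: [0.993, -0.114, 0.0, 0.0]
force: [-0.2, -0.6, 0.1]
finger_gap: 0.998
gripper_force: 0.0
```

```bash
python3 -m crank '[{"dp":[0,0.63,0],"angular":[0,0,0]},{"dp":[0,0,-1],"angular":[0,0,0]},{"dp":[0,0,-1],"angular":[0,0,0]},{"dp":[0,0,-0.97],"angular":[0,0,0]},{"dp":[0,0,0],"angular":[0,0,0]}]' 0 20; python3 -m crank '[{"dp":[0,0,0],"angular":[0,0,0]},{"dp":[0,0,0],"angular":[0,0,0]},{"dp":[0,0,0],"angular":[0,0,0]},{"dp":[0,0,0],"angular":[0,0,0]},{"dp":[0,0,0],"angular":[0,0,0]}]' 1 20; python3 -c "
from station import sense
s=sense();print(s['ft_torque'],s['tcp_pos'])"
```

```text
t: 2.6
tcp_pos: [0.4885, 0.0128, 0.1436]
tool_rot: [0.993, -0.114, -0.005, -0.0]
force: [-0.3, 0.7, -0.5]
finger_gap: 1.001
gripper_force: 0.0
t: 3.1
tcp_pos: [0.4921, 0.012, 0.1476]
tool_rot: [0.993, -0.115, 0.001, 0.0]
force: [0.8, 0.5, 0.1]
finger_gap: 0.147
gripper_force: 0.0
[-0.04399965 -0.01057782  0.02579952] [0.49210169 0.01199125 0.14761515]
```

```bash
python3 -m crank '[{"dp":[0,0,0],"angular":[0,0,0]},{"dp":[0,0,0],"angular":[0,0,0]}]'; python3 - <<'E'
from station import sense,vision
import cv2,numpy as np
print(sense()['ft_torque'])
d=vision.snapshot("scene");cv2.imwrite("pics/s1.png",cv2.resize(d["image"][80:300,200:480],None,fx=2.7,fy=2.7,interpolation=cv2.INTER_CUBIC))
E
```

```text
t: 3.3
tcp_pos: [0.4917, 0.0121, 0.147]
tool_rot: [0.993, -0.114, 0.0, 0.0]
force: [-0.1, 0.3, -1.0]
finger_gap: 0.002
gripper_force: 0.0
[-0.02558294  0.02356611 -0.01115253]
```

View pics/s1.png

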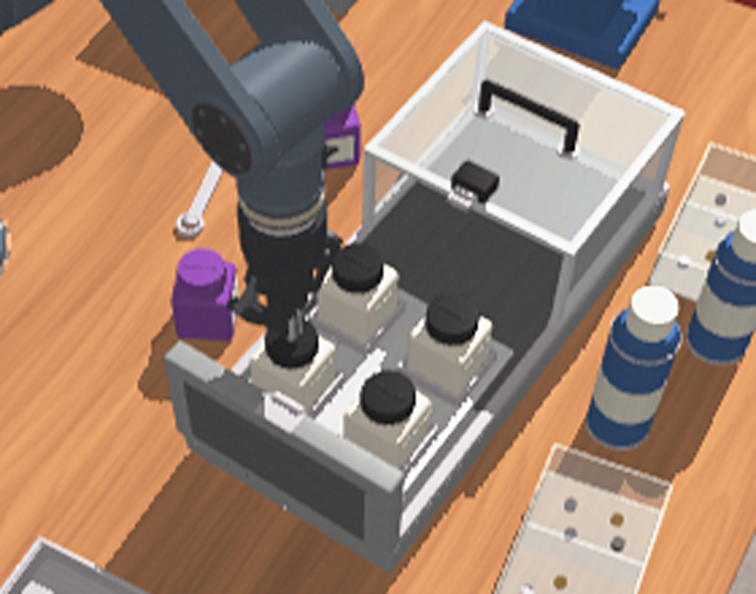

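The fingers shut above the cap top: the tips are at crop (292,335), in the middle of the cap. The cloud should show how high they really are.

```bash
python3 - <<'E'
from h import *
from station import vision
np.set_printoptions(precision=3,suppress=True)
d=vision.snapshot("scene");w=cloud(d)
u0=int(200+292/2.7)
for v in range(190,222,1): print(v,w[v,u0-2:u0+3:2].reshape(-1,3)[:2].ravel(),d["image"][v,u0])
E
```

```text
190 [ 0.505 -0.007  0.238  0.506 -0.     0.231] [43 41 42]
191 [ 0.505 -0.008  0.236  0.506 -0.     0.227] [45 44 43]
192 [ 0.506 -0.009  0.233  0.506 -0.     0.223] [45 44 43]
193 [ 0.505 -0.009  0.228  0.503  0.004  0.212] [45 43 41]
194 [ 0.504 -0.008  0.223  0.502  0.004  0.208] [44 42 41]
195 [ 0.501 -0.003  0.211  0.503  0.003  0.205] [43 41 40]
196 [ 0.501 -0.003  0.207  0.503  0.002  0.203] [54 52 53]
197 [ 0.501 -0.004  0.205  0.504  0.002  0.2  ] [82 82 83]
198 [ 0.5   -0.002  0.199  0.502  0.004  0.192] [111 111 113]
199 [0.498 0.    0.19  0.502 0.004 0.188] [119 120 121]
200 [0.497 0.002 0.183 0.501 0.005 0.182] [117 117 120]
201 [0.497 0.002 0.179 0.503 0.002 0.183] [119 119 121]
202 [0.496 0.004 0.172 0.502 0.003 0.177] [119 118 120]
203 [0.497 0.001 0.172 0.501 0.004 0.172] [118 119 121]
204 [0.497 0.001 0.168 0.502 0.002 0.17 ] [119 120 122]
205 [0.497 0.001 0.163 0.5   0.005 0.161] [107 107 109]
206 [0.493 0.007 0.15  0.502 0.002 0.162] [69 68 70]
207 [0.494 0.005 0.149 0.498 0.007 0.148] [32 30 32]
208 [0.496 0.002 0.149 0.5   0.005 0.148] [34 33 33]
209 [0.496 0.002 0.145 0.501 0.003 0.146] [34 34 34]
210 [ 0.499 -0.004  0.15   0.502  0.001  0.146] [46 45 46]
211 [ 0.501 -0.007  0.15   0.505 -0.004  0.15 ] [51 48 51]
212 [ 0.502 -0.008  0.148  0.505 -0.004  0.145] [43 42 42]
213 [ 0.502 -0.009  0.145  0.507 -0.008  0.147] [34 32 34]
214 [ 0.502 -0.009  0.14   0.506 -0.006  0.139] [33 31 32]
215 [ 0.503 -0.01   0.138  0.506 -0.007  0.136] [28 26 27]
216 [ 0.502 -0.009  0.132  0.506 -0.007  0.133] [82 89 94]
217 [ 0.5   -0.008  0.125  0.504 -0.004  0.122] [130 140 149]
218 [ 0.502 -0.01   0.124  0.506 -0.007  0.123] [144 157 166]
219 [ 0.504 -0.013  0.125  0.509 -0.012  0.126] [142 155 163]
220 [ 0.504 -0.014  0.122  0.51  -0.014  0.126] [143 156 163]
221 [ 0.505 -0.015  0.119  0.511 -0.015  0.123] [144 156 164]
```

```bash
python3 -m crank '[{"dp":[0,0,0],"angular":[0,0,0]},{"dp":[0,0,0],"angular":[0,0,0]},{"dp":[0,0,0],"angular":[0,0,0]},{"dp":[0,0,0],"angular":[0,0,0]},{"dp":[0,0,-0.35],"angular":[0,0,0]},{"dp":[0,0,-0.35],"angular":[0,0,0]},{"dp":[0,0,0],"angular":[0,0,0]}]' 0 20; python3 -m crank '[{"dp":[0,0,0],"angular":[0,0,0]},{"dp":[0,0,0],"angular":[0,0,0]},{"dp":[0,0,0],"angular":[0,0,0]},{"dp":[0,0,0],"angular":[0,0,0]}]' 1 20; python3 -c "
from station import sense
s=sense();print(s['ft_torque'],s['tcp_pos'])"
```

```text
t: 4.1
tcp_pos: [0.4902, 0.0124, 0.124]
tool_rot: [0.993, -0.115, -0.002, -0.0]
force: [0.1, -0.6, 0.1]
finger_gap: 1.001
gripper_force: 0.0
t: 4.5
tcp_pos: [0.492, 0.0123, 0.1262]
tool_rot: [0.993, -0.115, 0.0, -0.0]
force: [0.5, 1.2, 0.9]
finger_gap: 0.572
gripper_force: 21.6
[ 0.19552905 -0.06947591 -0.0444051 ] [0.49201017 0.01225441 0.12618475]
```

The grip is on the cap, about 49 mm wide. Now a gentle twist.

```bash
python3 -m crank '[{"dp":[0,0,0],"angular":[0,0,4]},{"dp":[0,0,0],"angular":[0,0,4]},{"dp":[0,0,0],"angular":[0,0,4]},{"dp":[0,0,0],"angular":[0,0,4]}]'; python3 -c "
from station import sense
s=sense();print(s['ft_torque'],s['tcp_pos'])"
```

```text
t: 4.9
tcp_pos: [0.4916, 0.0121, 0.1261]
tool_rot: [1.0, 0.026, 0.0, 0.0]
force: [-1.2, 0.6, 1.9]
finger_gap: 0.574
gripper_force: 21.6
[ 0.02737477  0.07444573 -0.08086114] [0.49161408 0.01207936 0.12606571]
```

```bash
python3 -m crank '[{"dp":[0,0,0],"angular":[0,0,0]},{"dp":[0,0,0],"angular":[0,0,0]},{"dp":[0,0,0],"angular":[0,0,0]},{"dp":[0,0,1],"angular":[0,0,-5]},{"dp":[0.1,0.9,0.2],"angular":[0,0,-6]},{"dp":[0.1,0.9,0],"angular":[0,0,-5]},{"dp":[0.1,0.9,0],"angular":[0,0,0]},{"dp":[0.1,0.95,-0.2],"angular":[0,0,0]},{"dp":[0,0,-0.5],"angular":[0,0,0]},{"dp":[0,0,-0.5],"angular":[0,0,0]},{"dp":[0,0,0],"angular":[0,0,0]}]' 0 20; python3 -m crank '[{"dp":[0,0,0],"angular":[0,0,0]},{"dp":[0,0,0],"angular":[0,0,0]},{"dp":[0,0,0],"angular":[0,0,0]},{"dp":[0,0,0],"angular":[0,0,0]},{"dp":[0,0,0],"angular":[0,0,0]}]' 1 20; python3 -c "
from station import sense
s=sense();print(s['ft_torque'],s['tcp_pos'])"
```

```text
t: 6.0
tcp_pos: [0.5021, 0.1219, 0.1242]
tool_rot: [0.993, -0.114, -0.002, 0.0]
force: [-0.0, -0.8, -0.4]
finger_gap: 1.0
gripper_force: 0.0
t: 6.5
tcp_pos: [0.5046, 0.1218, 0.1267]
tool_rot: [0.993, -0.115, 0.001, -0.0]
force: [1.0, 1.9, 5.5]
finger_gap: 0.575
gripper_force: 21.6
[ 0.33338065 -0.03348105 -0.03792134] [0.5045509  0.12180139 0.12673407]
```

```bash
python3 -m crank '[{"dp":[0,0,0],"angular":[0,0,4]},{"dp":[0,0,0],"angular":[0,0,4]},{"dp":[0,0,0],"angular":[0,0,4]},{"dp":[0,0,0],"angular":[0,0,4]}]'; python3 -c "
from station import sense
s=sense();print(s['ft_torque'],s['tcp_pos'])"
```

```text
t: 6.9
tcp_pos: [0.505, 0.1221, 0.1264]
tool_rot: [1.0, 0.025, 0.002, -0.001]
force: [1.4, 4.7, 1.1]
finger_gap: 0.577
gripper_force: 22.1
[ 0.83968076 -0.25689878 -0.32199531] [0.50499    0.12212924 0.12635976]
```

That cap gives −0.32 N m against −0.08 before, so this one is sound and the first is loose. Next is the cap at (0.612, 0.112).

```bash
python3 -m crank '[{"dp":[0,0,0],"angular":[0,0,0]},{"dp":[0,0,0],"angular":[0,0,0]},{"dp":[0,0,0],"angular":[0,0,0]},{"dp":[0,0,1],"angular":[0,0,-5]},{"dp":[0.9,-0.1,0.2],"angular":[0,0,-6]},{"dp":[0.9,-0.1,0],"angular":[0,0,-5]},{"dp":[0.9,-0.1,0],"angular":[0,0,0]},{"dp":[0.9,-0.05,-0.2],"angular":[0,0,0]},{"dp":[0,0,-0.5],"angular":[0,0,0]},{"dp":[0,0,-0.5],"angular":[0,0,0]},{"dp":[0,0,0],"angular":[0,0,0]}]' 0 20; python3 -m crank '[{"dp":[0,0,0],"angular":[0,0,0]},{"dp":[0,0,0],"angular":[0,0,0]},{"dp":[0,0,0],"angular":[0,0,0]},{"dp":[0,0,0],"angular":[0,0,0]},{"dp":[0,0,0],"angular":[0,0,0]}]' 1 20; python3 -c "
from station import sense
s=sense();print(s['ft_torque'],s['tcp_pos'])"
```

```text
t: 8.0
tcp_pos: [0.6096, 0.1108, 0.1233]
tool_rot: [0.993, -0.115, -0.003, 0.0]
force: [0.3, -0.7, 0.1]
finger_gap: 0.997
gripper_force: 0.0
t: 8.5
tcp_pos: [0.6124, 0.1115, 0.1269]
tool_rot: [0.993, -0.115, 0.001, -0.0]
force: [-0.0, 2.0, 4.3]
finger_gap: 0.572
gripper_force: 21.6
[ 0.3022562   0.01144543 -0.07723425] [0.61236298 0.1115244  0.12694469]
```

```bash
python3 -m crank '[{"dp":[0,0,0],"angular":[0,0,4]},{"dp":[0,0,0],"angular":[0,0,4]},{"dp":[0,0,0],"angular":[0,0,4]},{"dp":[0,0,0],"angular":[0,0,4]}]'; python3 -c "
from station import sense
s=sense();print(s['ft_torque'],s['tcp_pos'])"
```

```text
t: 8.9
tcp_pos: [0.6127, 0.1115, 0.1265]
tool_rot: [1.0, 0.026, 0.001, -0.0]
force: [1.4, 4.3, 1.5]
finger_gap: 0.57
gripper_force: 22.1
[ 0.82664283 -0.17787578 -0.09311456] [0.61271955 0.11145931 0.12645913]
```

```bash
for i in 1; do python3 -m crank '[{"dp":[0,0,0],"angular":[0,0,4]}]' >/dev/null; python3 -c "
from station import sense
s=sense();print(s['ft_torque'])"; python3 -m crank '[{"dp":[0,0,0],"angular":[0,0,4]}]'>/dev/null; python3 -c "
from station import sense
s=sense();print(s['ft_torque'])"; done
python3 -m crank '[{"dp":[0,0,0],"angular":[0,0,0]},{"dp":[0,0,0],"angular":[0,0,0]},{"dp":[0,0,0],"angular":[0,0,0]},{"dp":[0,0,1],"angular":[0,0,-8]},{"dp":[-0.1,-0.9,0.2],"angular":[0,0,-8]},{"dp":[-0.1,-0.9,0],"angular":[0,0,-8]},{"dp":[-0.1,-0.9,0],"angular":[0,0,0]},{"dp":[-0.1,-0.9,-0.2],"angular":[0,0,0]},{"dp":[0,0,-0.5],"angular":[0,0,0]},{"dp":[0,0,-0.5],"angular":[0,0,0]},{"dp":[0,0,0],"angular":[0,0,0]}]' 0 20; python3 -m crank '[{"dp":[0,0,0],"angular":[0,0,0]},{"dp":[0,0,0],"angular":[0,0,0]},{"dp":[0,0,0],"angular":[0,0,0]},{"dp":[0,0,0],"angular":[0,0,0]},{"dp":[0,0,0],"angular":[0,0,0]}]' 1 20; python3 -c "
from station import sense
s=sense();print(s['ft_torque'],s['tcp_pos'])"
```

```text
[-0.21270468 -0.24496092 -0.00101196]
[ 0.27832666 -0.19816712 -0.83950048]
t: 10.2
tcp_pos: [0.5978, 0.0028, 0.1238]
tool_rot: [0.993, -0.115, -0.003, -0.0]
force: [0.6, -0.1, 0.0]
finger_gap: 0.997
gripper_force: 0.0
t: 10.7
tcp_pos: [0.6004, 0.0034, 0.1268]
tool_rot: [0.993, -0.114, 0.001, -0.0]
force: [0.6, 1.3, 3.8]
finger_gap: 0.577
gripper_force: 21.8
[ 0.10415288 -0.03964211 -0.00125088] [0.60037118 0.00338612 0.12677589]
```

```bash
python3 -m crank '[{"dp":[0,0,0],"angular":[0,0,4]},{"dp":[0,0,0],"angular":[0,0,4]},{"dp":[0,0,0],"angular":[0,0,4]},{"dp":[0,0,0],"angular":[0,0,4]}]'; python3 -c "
from station import sense
s=sense();print(s['ft_torque'],s['tcp_pos'])"
```

```text
t: 11.1
tcp_pos: [0.6004, 0.0031, 0.1267]
tool_rot: [1.0, 0.026, 0.001, 0.0]
force: [-0.1, 0.4, 3.0]
finger_gap: 0.572
gripper_force: 21.7
[-0.05019709  0.03086402 -0.07145388] [0.60035764 0.00307487 0.12668621]
```

Torque on the third cap stick-slips up to −0.84 N m, so it looks sound. I need several samples per cap before deciding.

```bash
P='from station import sense
s=sense();print(s["ft_torque"].round(3) if hasattr(s["ft_torque"],"round") else s["ft_torque"])'
python3 -m crank '[{"dp":[0,0,0],"angular":[0,0,4]}]' >/dev/null; python3 -c "$P"
python3 -m crank '[{"dp":[0,0,0],"angular":[0,0,4]}]' >/dev/null; python3 -c "$P"
python3 -m crank '[{"dp":[0,0,0],"angular":[0,0,4]}]' >/dev/null; python3 -c "$P"
python3 -m crank '[{"dp":[0,0,0],"angular":[0,0,-4]}]' >/dev/null; python3 -c "$P"
python3 -m crank '[{"dp":[0,0,0],"angular":[0,0,-4]}]' >/dev/null; python3 -c "$P"
```

```text
[-0.275  0.164 -0.127]
[-0.188  0.043 -0.082]
[-0.269 -0.017 -0.064]
[-0.119 -0.119  0.015]
[-0.108 -0.096  0.093]
```

J2 at (0.600, 0.003) is loose: a steady ±0.08 N m. I'll open, align to the jar (yaw −5.8°), go lower and take it by the body.

```bash
python3 -m crank '[{"dp":[0,0,0],"angular":[0,0,0]},{"dp":[0,0,0],"angular":[0,0,0]},{"dp":[0,0,0],"angular":[0,0,-6.3]},{"dp":[0,0,0],"angular":[0,0,-6.3]},{"dp":[0,0,-0.75],"angular":[0,0,0]},{"dp":[0,0,-0.75],"angular":[0,0,0]},{"dp":[0,0,0],"angular":[0,0,0]}]' 0 20; python3 -m crank '[{"dp":[0,0,0],"angular":[0,0,0]},{"dp":[0,0,0],"angular":[0,0,0]},{"dp":[0,0,0],"angular":[0,0,0]},{"dp":[0,0,0],"angular":[0,0,0]}]' 1 40
```

```text
t: 12.3
tcp_pos: [0.5969, 0.0035, 0.0779]
tool_rot: [0.999, -0.05, -0.004, -0.0]
force: [0.0, 0.1, 0.7]
finger_gap: 0.998
gripper_force: 0.0
t: 12.7
tcp_pos: [0.6004, 0.003, 0.0818]
tool_rot: [0.999, -0.05, 0.001, 0.0]
force: [1.0, 0.4, 0.9]
finger_gap: 0.723
gripper_force: 45.6
```

```bash
python3 -m crank '[{"dp":[0,0,0.4],"angular":[0,0,0]},{"dp":[0,0,0.9],"angular":[0,0,0]},{"dp":[0,0,0.9],"angular":[0,0,0]},{"dp":[0,0,0.9],"angular":[0,0,0]},{"dp":[0,0,0.9],"angular":[0,0,0]},{"dp":[0,0,0.6],"angular":[0,0,0]}]'; python3 -m crank '[{"dp":[-0.1,-0.5,0],"angular":[0,0,0]},{"dp":[-0.2,-1,0],"angular":[0,0,0]},{"dp":[-0.2,-1,0],"angular":[0,0,0]},{"dp":[-0.2,-1,0],"angular":[0,0,0]},{"dp":[-0.2,-1,0],"angular":[0,0,0.5]},{"dp":[-0.2,-1,0],"angular":[0,0,1]},{"dp":[-0.2,-1,0],"angular":[0,0,1]},{"dp":[-0.2,-1,0],"angular":[0,0,1]},{"dp":[-0.2,-1,0],"angular":[0,0,1]},{"dp":[-0.2,-1,0],"angular":[0,0,1]},{"dp":[0,-1,0],"angular":[0,0,0.8]},{"dp":[0,-0.7,0],"angular":[0,0,0]},{"dp":[0,-0.3,0],"angular":[0,0,0]},{"dp":[0,0,0],"angular":[0,0,0]}]'
```

```text
t: 13.3
tcp_pos: [0.6, 0.0031, 0.2216]
tool_rot: [0.999, -0.05, 0.001, 0.0]
force: [0.3, 0.1, -2.5]
finger_gap: 0.718
gripper_force: 45.8
t: 14.7
tcp_pos: [0.5421, -0.3428, 0.218]
tool_rot: [1.0, 0.004, -0.0, -0.0]
force: [-0.9, 0.5, -3.1]
finger_gap: 0.719
gripper_force: 45.7
```

```bash
python3 -m crank '[{"dp":[0,0,-0.5],"angular":[0,0,0]},{"dp":[0,0,-1],"angular":[0,0,0]},{"dp":[0,0,-1],"angular":[0,0,0]},{"dp":[0,0,-1],"angular":[0,0,0]},{"dp":[0,0,-1],"angular":[0,0,0]},{"dp":[0,0,-0.8],"angular":[0,0,0]},{"dp":[0,0,-0.4],"angular":[0,0,0]},{"dp":[0,0,-0.3],"angular":[0,0,0]},{"dp":[0,0,-0.2],"angular":[0,0,0]},{"dp":[0,0,0],"angular":[0,0,0]}]'
```

```text
t: 15.7
tcp_pos: [0.5429, -0.3417, 0.0329]
tool_rot: [1.0, 0.005, 0.0, -0.0]
force: [1.1, 0.8, -2.1]
finger_gap: 0.716
gripper_force: 45.7
```

```bash
python3 -m crank '[{"dp":[0,0,-0.1],"angular":[0,0,0]},{"dp":[0,0,-0.1],"angular":[0,0,0]},{"dp":[0,0,-0.06],"angular":[0,0,0]},{"dp":[0,0,0],"angular":[0,0,0]}]'
```

```text
t: 16.1
tcp_pos: [0.5426, -0.3419, 0.025]
tool_rot: [1.0, 0.005, -0.0, -0.0]
force: [0.4, -0.5, -2.3]
finger_gap: 0.72
gripper_force: 45.7
```

```bash
python3 -m crank '[{"dp":[0,0,-0.06],"angular":[0,0,0]},{"dp":[0,0,-0.06],"angular":[0,0,0]},{"dp":[0,0,0],"angular":[0,0,0]}]'
```

```text
t: 16.4
tcp_pos: [0.5426, -0.342, 0.0248]
tool_rot: [1.0, 0.005, 0.0, 0.0]
force: [-4.4, 2.3, 14.1]
finger_gap: 0.717
gripper_force: 47.8
```

```bash
python3 -m crank '[{"dp":[0,0,0],"angular":[0,0,0]},{"dp":[0,0,0],"angular":[0,0,0]},{"dp":[0,0,0],"angular":[0,0,0]},{"dp":[0,0,0.6],"angular":[0,0,0]},{"dp":[0,0,1],"angular":[0,0,0]},{"dp":[0,0,1],"angular":[0,0,0]},{"dp":[0,0,1],"angular":[0,0,0]},{"dp":[0,0,1],"angular":[0,0,0]},{"dp":[0,0,1],"angular":[0,0,0]},{"dp":[0,0,0.6],"angular":[0,0,0]}]' 0 20;  python3 -m crank '[{"dp":[-0.1,0.8,0],"angular":[0,0,-1.4]},{"dp":[-0.2,1,0],"angular":[0,0,-1.4]},{"dp":[-0.2,1,0],"angular":[0,0,-1.4]},{"dp":[-0.2,1,0],"angular":[0,0,-1.4]},{"dp":[-0.2,1,0],"angular":[0,0,-1.4]},{"dp":[-0.2,1,0],"angular":[0,0,-1.4]},{"dp":[-0.2,1,0],"angular":[0,0,-1.4]},{"dp":[-0.2,1,0],"angular":[0,0,-1.4]},{"dp":[-0.2,1,0],"angular":[0,0,-1.4]},{"dp":[-0.2,1,0],"angular":[0,0,-1]},{"dp":[0,1,0],"angular":[0,0,0]},{"dp":[0,1,0],"angular":[0,0,0]},{"dp":[0,0,0],"angular":[0,0,0]}]'
python3 - <<'E'
from h import *
from station import vision
d=vision.snapshot("top");cv2.imwrite("pics/t2.png",d["image"]);np.savez("t2.npz",**d)
w=cloud(d);m=(d["image"].max(2)<75)&(w[...,2]>.08)&(w[...,2]<.105)
for b,c,s in blobs(m,100): print(c,ray(d,*c,.093),w[b].mean(0))
E
```

```text
t: 17.4
tcp_pos: [0.5435, -0.3426, 0.2099]
tool_rot: [1.0, 0.005, 0.001, 0.001]
force: [0.2, -0.8, 0.9]
finger_gap: 0.997
gripper_force: 0.0
t: 18.7
tcp_pos: [0.4848, 0.0151, 0.2072]
tool_rot: [0.994, -0.112, -0.001, -0.001]
force: [0.6, -0.3, -1.4]
finger_gap: 1.001
gripper_force: 0.0
[428.90981432 122.72944297] [ 0.8018039  -0.23814524  0.093     ] [ 0.80446595 -0.23959571  0.08459583]
[480.48018648 238.37762238] [ 0.54261579 -0.33910072  0.093     ] [ 0.54266869 -0.33920323  0.09258512]
[ 12.112 269.008] [0.49842508 0.67004591 0.093     ] [0.49848526 0.66975383 0.09344407]
[ 43.07627119 421.51271186] [0.17888809 0.59156866 0.093     ] [0.17890974 0.59199196 0.09224527]
[330.85388128 474.63013699] [ 0.06013451 -0.00630251  0.093     ] [ 0.05992416 -0.00628703  0.09226579]
```

Jar J2's cap sits at (0.5426, −0.339, 0.0926), so it stands upright in the tray. Now I retest J1: +7 mm in x, −2.5 mm in y, down 81 mm.

```bash
python3 -m crank '[{"dp":[0.24,-0.08,-0.7],"angular":[0,0,0]},{"dp":[0,0,-1],"angular":[0,0,0]},{"dp":[0,0,-1],"angular":[0,0,0]},{"dp":[0,0,0],"angular":[0,0,0]}]' 0 20; python3 -m crank '[{"dp":[0,0,0],"angular":[0,0,0]},{"dp":[0,0,0],"angular":[0,0,0]},{"dp":[0,0,0],"angular":[0,0,0]},{"dp":[0,0,0],"angular":[0,0,0]},{"dp":[0,0,0],"angular":[0,0,0]}]' 1 20
P='from station import sense
print(sense()["ft_torque"])'
python3 -c "$P"
python3 -m crank '[{"dp":[0,0,0],"angular":[0,0,4]},{"dp":[0,0,0],"angular":[0,0,4]}]' >/dev/null; python3 -c "$P"
python3 -m crank '[{"dp":[0,0,0],"angular":[0,0,4]}]' >/dev/null; python3 -c "$P"
python3 -m crank '[{"dp":[0,0,0],"angular":[0,0,4]}]' >/dev/null; python3 -c "$P"
python3 -m crank '[{"dp":[0,0,0],"angular":[0,0,4]}]' >/dev/null; python3 -c "$P"
python3 -m crank '[{"dp":[0,0,0],"angular":[0,0,-4]},{"dp":[0,0,0],"angular":[0,0,-4]}]' ; python3 -c "$P"
```

```text
t: 19.15
tcp_pos: [0.4904, 0.0091, 0.1233]
tool_rot: [0.993, -0.114, -0.004, -0.0]
force: [-1.0, 0.8, -0.4]
finger_gap: 1.004
gripper_force: 0.0
t: 19.65
tcp_pos: [0.4945, 0.0096, 0.128]
tool_rot: [0.994, -0.114, 0.002, -0.0]
force: [0.2, 2.1, 7.6]
finger_gap: 0.578
gripper_force: 21.8
[ 0.19025333 -0.12327228 -0.06047874]
[ 0.49260186 -0.16892643 -0.07116831]
[ 0.59111432 -0.13412155 -0.07677526]
[ 0.609663   -0.22629589 -0.14633633]
[ 0.70142773 -0.2154892  -0.1053436 ]
t: 20.35
tcp_pos: [0.4947, 0.01, 0.128]
tool_rot: [1.0, -0.01, 0.002, 0.0]
force: [2.0, 2.8, 6.9]
finger_gap: 0.575
gripper_force: 21.9
[ 0.42162079 -0.18630525  0.06277113]
```

J1 is loose, with low, steady torque that follows the direction of turn. Carry it by the body.

```bash
python3 -m crank '[{"dp":[0,0,0],"angular":[0,0,0]},{"dp":[0,0,0],"angular":[0,0,0]},{"dp":[0,0,0],"angular":[0,0,-4.6]},{"dp":[-0.06,0.08,0],"angular":[0,0,0]},{"dp":[0,0,-0.75],"angular":[0,0,0]},{"dp":[0,0,-0.78],"angular":[0,0,0]},{"dp":[0,0,0],"angular":[0,0,0]}]' 0 20; python3 -m crank '[{"dp":[0,0,0],"angular":[0,0,0]},{"dp":[0,0,0],"angular":[0,0,0]},{"dp":[0,0,0],"angular":[0,0,0]},{"dp":[0,0,0],"angular":[0,0,0]}]' 1 40
```

```text
t: 21.05
tcp_pos: [0.4887, 0.0127, 0.0784]
tool_rot: [0.999, -0.048, -0.003, -0.001]
force: [-1.4, 0.8, -0.8]
finger_gap: 1.002
gripper_force: 0.0
t: 21.45
tcp_pos: [0.4916, 0.0129, 0.0815]
tool_rot: [0.999, -0.049, 0.001, -0.001]
force: [1.0, 4.5, 0.1]
finger_gap: 0.716
gripper_force: 45.3
```

```bash
python3 -m crank '[{"dp":[0,0,0.4],"angular":[0,0,0]},{"dp":[0,0,0.9],"angular":[0,0,0]},{"dp":[0,0,0.9],"angular":[0,0,0]},{"dp":[0,0,0.9],"angular":[0,0,0]},{"dp":[0,0,0.9],"angular":[0,0,0]},{"dp":[0,0,0.6],"angular":[0,0,0]}]'; python3 -m crank '[{"dp":[-0.1,-0.5,0],"angular":[0,0,0]},{"dp":[-0.2,-1,0],"angular":[0,0,0]},{"dp":[-0.2,-1,0],"angular":[0,0,0]},{"dp":[-0.2,-1,0],"angular":[0,0,0]},{"dp":[-0.2,-1,0],"angular":[0,0,0.5]},{"dp":[-0.2,-1,0],"angular":[0,0,1]},{"dp":[-0.2,-1,0],"angular":[0,0,1]},{"dp":[-0.2,-1,0],"angular":[0,0,1]},{"dp":[-0.1,-1,0],"angular":[0,0,1]},{"dp":[0,-1,0],"angular":[0,0,1]},{"dp":[0,-1,0],"angular":[0,0,0.6]},{"dp":[0,-0.9,0],"angular":[0,0,0]},{"dp":[0,-0.4,0],"angular":[0,0,0]},{"dp":[0,0,0],"angular":[0,0,0]}]'; python3 -m crank '[{"dp":[0,0,-0.5],"angular":[0,0,0]},{"dp":[0,0,-1],"angular":[0,0,0]},{"dp":[0,0,-1],"angular":[0,0,0]},{"dp":[0,0,-1],"angular":[0,0,0]},{"dp":[0,0,-1],"angular":[0,0,0]},{"dp":[0,0,-0.8],"angular":[0,0,0]},{"dp":[0,0,-0.4],"angular":[0,0,0]},{"dp":[0,0,-0.3],"angular":[0,0,0]},{"dp":[0,0,-0.2],"angular":[0,0,0]},{"dp":[0,0,0],"angular":[0,0,0]}]'
```

```text
t: 22.05
tcp_pos: [0.4914, 0.0114, 0.2213]
tool_rot: [0.999, -0.049, 0.002, 0.001]
force: [0.7, 1.1, -2.7]
finger_gap: 0.713
gripper_force: 47.7
t: 23.45
tcp_pos: [0.4426, -0.3434, 0.2189]
tool_rot: [1.0, 0.003, 0.0, 0.001]
force: [0.0, 0.4, -2.5]
finger_gap: 0.718
gripper_force: 47.5
t: 24.45
tcp_pos: [0.4432, -0.3417, 0.0326]
tool_rot: [1.0, 0.004, -0.0, -0.0]
force: [-0.3, 0.4, -2.7]
finger_gap: 0.713
gripper_force: 47.5
```

```bash
python3 -m crank '[{"dp":[0,0,-0.1],"angular":[0,0,0]},{"dp":[0,0,-0.1],"angular":[0,0,0]},{"dp":[0,0,-0.06],"angular":[0,0,0]},{"dp":[0,0,-0.03],"angular":[0,0,0]},{"dp":[0,0,0],"angular":[0,0,0]}]'
```

```text
t: 24.95
tcp_pos: [0.4431, -0.3421, 0.0245]
tool_rot: [1.0, 0.004, 0.0, 0.0]
force: [-0.6, 1.2, 1.8]
finger_gap: 0.718
gripper_force: 48.0
```

It touches the floor. Release and go back to retest J4 near (0.504, 0.122).

```bash
python3 -m crank '[{"dp":[0,0,0],"angular":[0,0,0]},{"dp":[0,0,0],"angular":[0,0,0]},{"dp":[0,0,0],"angular":[0,0,0]},{"dp":[0,0,0.6],"angular":[0,0,0]},{"dp":[0,0,1],"angular":[0,0,0]},{"dp":[0,0,1],"angular":[0,0,0]},{"dp":[0,0,1],"angular":[0,0,0]},{"dp":[0,0,1],"angular":[0,0,0]},{"dp":[0,0,1],"angular":[0,0,0]},{"dp":[0,0,0.6],"angular":[0,0,0]}]' 0 20;  python3 -m crank '[{"dp":[0.1,0.8,0],"angular":[0,0,-1.4]},{"dp":[0.2,1,0],"angular":[0,0,-1.4]},{"dp":[0.2,1,0],"angular":[0,0,-1.4]},{"dp":[0.2,1,0],"angular":[0,0,-1.4]},{"dp":[0.2,1,0],"angular":[0,0,-1.4]},{"dp":[0.2,1,0],"angular":[0,0,-1.4]},{"dp":[0.2,1,0],"angular":[0,0,-1.4]},{"dp":[0.2,1,0],"angular":[0,0,-1.4]},{"dp":[0.2,1,0],"angular":[0,0,-1.4]},{"dp":[0.2,1,0],"angular":[0,0,-1]},{"dp":[0.1,1,0],"angular":[0,0,0]},{"dp":[0,1,0],"angular":[0,0,0]},{"dp":[0,1,0],"angular":[0,0,0]},{"dp":[0,1,0],"angular":[0,0,0]},{"dp":[0,1,0],"angular":[0,0,0]},{"dp":[0,0.7,0],"angular":[0,0,0]},{"dp":[0,0,0],"angular":[0,0,0]}]'
```

```text
t: 25.95
tcp_pos: [0.4437, -0.3426, 0.2123]
tool_rot: [1.0, 0.004, 0.001, 0.001]
force: [-0.2, 0.4, -0.1]
finger_gap: 1.002
gripper_force: 0.0
t: 27.65
tcp_pos: [0.5026, 0.1254, 0.2098]
tool_rot: [0.994, -0.113, -0.0, -0.0]
force: [0.1, -0.4, 1.3]
finger_gap: 1.007
gripper_force: 0.0
```

```bash
python3 -m crank '[{"dp":[0.03,-0.1,-0.8],"angular":[0,0,0]},{"dp":[0,0,-1],"angular":[0,0,0]},{"dp":[0,0,-1],"angular":[0,0,0]},{"dp":[0,0,0],"angular":[0,0,0]}]' 0 20; python3 -m crank '[{"dp":[0,0,0],"angular":[0,0,0]},{"dp":[0,0,0],"angular":[0,0,0]},{"dp":[0,0,0],"angular":[0,0,0]},{"dp":[0,0,0],"angular":[0,0,0]},{"dp":[0,0,0],"angular":[0,0,0]}]' 1 20
P='from station import sense
print(sense()["ft_torque"])'
python3 -c "$P"
python3 -m crank '[{"dp":[0,0,0],"angular":[0,0,4]},{"dp":[0,0,0],"angular":[0,0,4]}]' >/dev/null; python3 -c "$P"
python3 -m crank '[{"dp":[0,0,0],"angular":[0,0,4]}]' >/dev/null; python3 -c "$P"
python3 -m crank '[{"dp":[0,0,0],"angular":[0,0,4]}]' >/dev/null; python3 -c "$P"
python3 -m crank '[{"dp":[0,0,0],"angular":[0,0,4]}]' >/dev/null; python3 -c "$P"
python3 -m crank '[{"dp":[0,0,0],"angular":[0,0,-4]},{"dp":[0,0,0],"angular":[0,0,-4]}]' ; python3 -c "$P"
```

```text
t: 28.05
tcp_pos: [0.501, 0.1191, 0.1227]
tool_rot: [0.993, -0.115, -0.004, 0.001]
force: [-1.0, 0.2, -0.2]
finger_gap: 0.998
gripper_force: 0.0
t: 28.55
tcp_pos: [0.5058, 0.1205, 0.1276]
tool_rot: [0.993, -0.115, 0.002, -0.001]
force: [0.5, 2.2, 6.8]
finger_gap: 0.574
gripper_force: 21.7
[ 0.24529342 -0.11036252 -0.09077401]
[ 1.17069469 -0.8598203  -0.40517665]
[ 1.14705836 -0.61652038 -0.93270264]
[ 1.47034738 -0.67893959 -0.84521381]
[ 1.48144464 -0.57859718 -0.57075955]
t: 29.25
tcp_pos: [0.5086, 0.1205, 0.1281]
tool_rot: [1.0, -0.01, 0.006, -0.0]
force: [3.1, 4.2, 5.6]
finger_gap: 0.576
gripper_force: 21.9
[ 0.8294683  -0.53476255  0.66741579]
```

J4 is clearly sound (up to −0.93 N m). One firm retest of J3.

```bash
python3 -m crank '[{"dp":[0,0,0],"angular":[0,0,0]},{"dp":[0,0,0],"angular":[0,0,0]},{"dp":[0,0,0],"angular":[0,0,0]},{"dp":[0,0,1],"angular":[0,0,-4]},{"dp":[0.9,-0.1,0.2],"angular":[0,0,-4]},{"dp":[0.9,-0.1,0],"angular":[0,0,-4]},{"dp":[0.9,-0.05,0],"angular":[0,0,0]},{"dp":[0.9,-0.02,-0.2],"angular":[0,0,0]},{"dp":[0,0,-0.5],"angular":[0,0,0]},{"dp":[0,0,-0.5],"angular":[0,0,0]},{"dp":[0,0,0],"angular":[0,0,0]}]' 0 20; python3 -m crank '[{"dp":[0,0,0],"angular":[0,0,0]},{"dp":[0,0,0],"angular":[0,0,0]},{"dp":[0,0,0],"angular":[0,0,0]},{"dp":[0,0,0],"angular":[0,0,0]},{"dp":[0,0,0],"angular":[0,0,0]}]' 1 20
P='from station import sense
print(sense()["ft_torque"])'
python3 -c "$P"
python3 -m crank '[{"dp":[0,0,0],"angular":[0,0,4]},{"dp":[0,0,0],"angular":[0,0,4]}]' >/dev/null; python3 -c "$P"
python3 -m crank '[{"dp":[0,0,0],"angular":[0,0,4]}]' >/dev/null; python3 -c "$P"
python3 -m crank '[{"dp":[0,0,0],"angular":[0,0,4]}]' >/dev/null; python3 -c "$P"
python3 -m crank '[{"dp":[0,0,0],"angular":[0,0,-4]},{"dp":[0,0,0],"angular":[0,0,-4]}]' ; python3 -c "$P"
```

```text
t: 30.35
tcp_pos: [0.6095, 0.1117, 0.123]
tool_rot: [0.993, -0.114, -0.003, 0.001]
force: [0.0, -0.8, -0.6]
finger_gap: 1.004
gripper_force: 0.0
t: 30.85
tcp_pos: [0.6125, 0.1123, 0.1268]
tool_rot: [0.993, -0.114, 0.001, -0.0]
force: [-0.6, 2.5, 3.4]
finger_gap: 0.574
gripper_force: 21.4
[ 0.20149836  0.10860997 -0.03404286]
[-0.25324895 -0.02989334  0.09481588]
[ 0.12747971 -0.08609767 -0.68452695]
[-0.19567194 -0.18617446 -0.16019364]
t: 31.45
tcp_pos: [0.613, 0.112, 0.1264]
tool_rot: [0.999, -0.046, 0.001, -0.0]
force: [-0.5, 2.6, 3.0]
finger_gap: 0.575
gripper_force: 22.5
[0.69658114 0.06698149 0.40652838]
```

J3 is sound (stick-slip up to −0.68 N m). Now the guard handle at about (0.579, 0.336, 0.212). Measured, the tips stand about 13 mm above the TCP reading, so I grip at TCP z ≈ 0.18.

```bash
python3 -m crank '[{"dp":[0,0,0],"angular":[0,0,0]},{"dp":[0,0,0],"angular":[0,0,0]},{"dp":[0,0,0],"angular":[0,0,0]},{"dp":[0,0,1],"angular":[0,0,0]},{"dp":[0,0,1],"angular":[0,0,0]},{"dp":[0,0,1],"angular":[0,0,0]},{"dp":[0,0,1],"angular":[0,0,0]},{"dp":[-0.1,0.9,0],"angular":[0,0,0]},{"dp":[-0.2,1,0],"angular":[0,0,-0.5]},{"dp":[-0.2,1,0],"angular":[0,0,0]},{"dp":[-0.2,1,0],"angular":[0,0,0]},{"dp":[-0.2,1,0],"angular":[0,0,0]},{"dp":[-0.2,1,0],"angular":[0,0,0]},{"dp":[-0.1,1,0],"angular":[0,0,0]},{"dp":[0,0.6,0],"angular":[0,0,0]},{"dp":[0,0,0],"angular":[0,0,0]}]' 0 20
python3 - <<'E'
from station import vision
import cv2
d=vision.snapshot("scene");cv2.imwrite("pics/s3.png",cv2.resize(d["image"][40:440,130:490],None,fx=1.5,fy=1.5))
E
```

```text
t: 33.05
tcp_pos: [0.5756, 0.3391, 0.2456]
tool_rot: [0.999, -0.048, 0.0, -0.0]
force: [0.3, -1.3, -0.8]
finger_gap: 0.999
gripper_force: 0.0
```

View pics/s3.png

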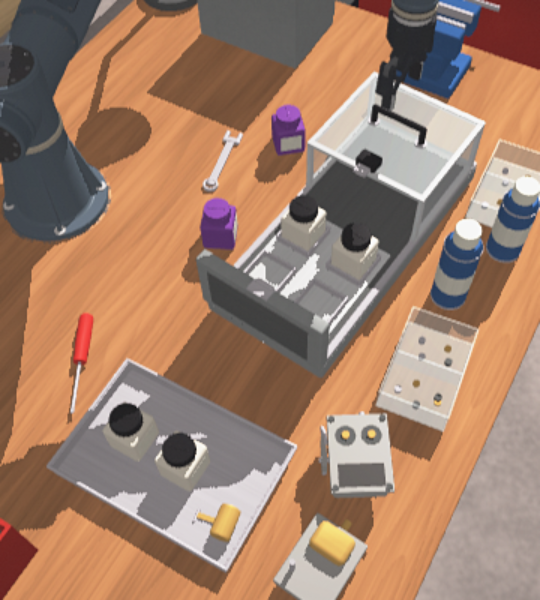

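Two jars stand upright in the tray at crop (127,430) and (182,462), and two remain in the nests. The gripper is above the handle at (400,125). Descend and grip it.

```bash
python3 -m crank '[{"dp":[0.05,-0.07,-0.7],"angular":[0,0,0]},{"dp":[0,0,-0.8],"angular":[0,0,0]},{"dp":[0,0,-0.6],"angular":[0,0,0]},{"dp":[0,0,0],"angular":[0,0,0]}]' 0 20; python3 -m crank '[{"dp":[0,0,0],"angular":[0,0,0]},{"dp":[0,0,0],"angular":[0,0,0]},{"dp":[0,0,0],"angular":[0,0,0]},{"dp":[0,0,0],"angular":[0,0,0]},{"dp":[0,0,0],"angular":[0,0,0]},{"dp":[0,0,0],"angular":[0,0,0]},{"dp":[0,0,0],"angular":[0,0,0]}]' 1 60
```

```text
t: 33.5
tcp_pos: [0.5759, 0.3322, 0.1797]
tool_rot: [0.999, -0.05, -0.003, 0.002]
force: [-0.6, 0.1, -0.8]
finger_gap: 1.001
gripper_force: 0.0
t: 34.2
tcp_pos: [0.5779, 0.3354, 0.1838]
tool_rot: [0.999, -0.049, 0.001, -0.001]
force: [-1.0, 1.1, 4.3]
finger_gap: 0.12
gripper_force: 58.5
```

```bash
python3 -m crank '[{"dp":[-0.05,-0.49,0],"angular":[0,0,0]},{"dp":[-0.1,-0.98,0],"angular":[0,0,0]},{"dp":[-0.1,-0.98,0],"angular":[0,0,0]},{"dp":[-0.1,-0.98,0],"angular":[0,0,0]},{"dp":[-0.1,-0.98,0],"angular":[0,0,0]},{"dp":[-0.1,-0.98,0],"angular":[0,0,0]},{"dp":[-0.1,-0.98,0],"angular":[0,0,0]},{"dp":[-0.1,-0.98,0],"angular":[0,0,0]},{"dp":[-0.05,-0.5,0],"angular":[0,0,0]},{"dp":[0,0,0],"angular":[0,0,0]}]'
```

```text
t: 35.2
tcp_pos: [0.5542, 0.0963, 0.1838]
tool_rot: [0.999, -0.05, 0.001, 0.001]
force: [0.1, -0.8, 5.1]
finger_gap: 0.115
gripper_force: 59.5
```

```bash
python3 -m crank '[{"dp":[-0.05,-0.5,0],"angular":[0,0,0]},{"dp":[-0.05,-0.5,0],"angular":[0,0,0]},{"dp":[-0.04,-0.3,0],"angular":[0,0,0]},{"dp":[-0.03,-0.25,0],"angular":[0,0,0]},{"dp":[0,0,0],"angular":[0,0,0]}]';python3 -m crank '[{"dp":[0,-0.1,0],"angular":[0,0,0]},{"dp":[0,0,0],"angular":[0,0,0]}]'
```

```text
t: 35.7
tcp_pos: [0.5497, 0.0506, 0.1838]
tool_rot: [0.999, -0.049, 0.002, 0.002]
force: [1.6, -5.2, 4.3]
finger_gap: 0.113
gripper_force: 59.6
t: 35.9
tcp_pos: [0.5495, 0.0489, 0.1837]
tool_rot: [0.999, -0.049, 0.001, 0.001]
force: [0.9, -1.0, 5.5]
finger_gap: 0.115
gripper_force: 59.7
```

```bash
python3 -m crank '[{"dp":[0,-0.1,0],"angular":[0,0,0]},{"dp":[0,0,0],"angular":[0,0,0]}]';python3 -m crank '[{"dp":[0,-0.1,0],"angular":[0,0,0]},{"dp":[0,0,0],"angular":[0,0,0]}]'
```

```text
t: 36.1
tcp_pos: [0.5495, 0.0489, 0.1837]
tool_rot: [0.999, -0.05, 0.002, -0.002]
force: [1.7, 8.1, 5.6]
finger_gap: 0.117
gripper_force: 59.8
t: 36.3
tcp_pos: [0.5495, 0.0489, 0.1837]
tool_rot: [0.999, -0.051, 0.002, -0.005]
force: [2.9, 16.2, 6.2]
finger_gap: 0.113
gripper_force: 59.9
```

A hard stop with 16 N pushing, and the handle is at the shut position, so the guard is latched. Ease off, release, rise and verify.

```bash
python3 -m crank '[{"dp":[0,0.15,0],"angular":[0,0,0]},{"dp":[0,0,0],"angular":[0,0,0]},{"dp":[0,0,0],"angular":[0,0,0]}]' 0 20; python3 -m crank '[{"dp":[0,0,0],"angular":[0,0,0]},{"dp":[0,0,0],"angular":[0,0,0]},{"dp":[0,0,1],"angular":[0,0,0]},{"dp":[0,0,1],"angular":[0,0,0]},{"dp":[0,0,1],"angular":[0,0,0]},{"dp":[0,-1,0.5],"angular":[0,0,0]},{"dp":[-0.5,-1,0],"angular":[0,0,0]},{"dp":[-0.5,-1,0],"angular":[0,0,0]},{"dp":[-0.5,-1,0],"angular":[0,0,0]},{"dp":[-0.5,-1,0],"angular":[0,0,0]},{"dp":[0,-1,0],"angular":[0,0,0]},{"dp":[0,-1,0],"angular":[0,0,0]},{"dp":[0,0,0],"angular":[0,0,0]}]'
python3 - <<'E'
from h import *
from station import vision
d=vision.snapshot("scene");w=cloud(d)
m=(d["image"].max(2)<75)&(w[...,2]>.195)&(w[...,2]<.23)
for b,c,s in blobs(m,60): print("handle",c,w[b].mean(0).round(4))
cv2.imwrite("pics/s4.png",d["image"])
E
```

```text
t: 36.6
tcp_pos: [0.5476, 0.048, 0.1823]
tool_rot: [0.999, -0.049, -0.001, 0.0]
force: [0.5, 0.3, 0.1]
finger_gap: 0.618
gripper_force: 0.0
t: 37.9
tcp_pos: [0.4886, -0.1655, 0.2879]
tool_rot: [0.999, -0.052, 0.001, 0.001]
force: [0.5, 0.4, -0.1]
finger_gap: 1.0
gripper_force: 0.0
handle [161.65116279 128.02325581] [ 0.0576 -0.0026  0.2192]
handle [334.75129534 189.25906736] [0.5537 0.0451 0.2135]
handle [310.74045802 219.79389313] [ 0.5427 -0.0521  0.1977]
```

View pics/s4.png

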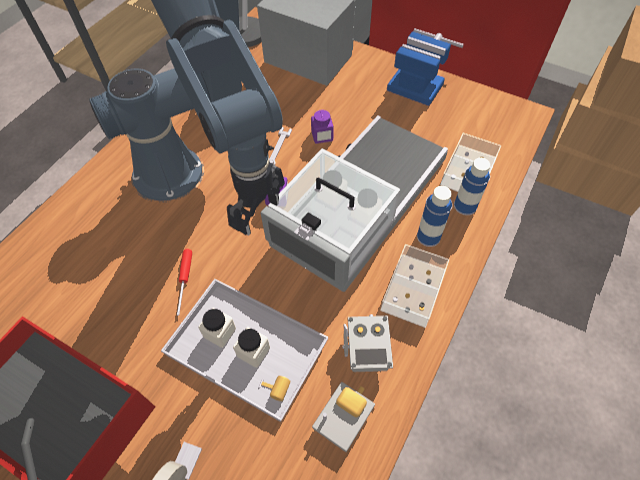

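The guard is shut against the column with the handle at (335,189), which has moved 290 mm. The two loose jars stand in the tray at (213,320) and (250,342), the float and carburettor are untouched, and the arm is clear.

```bash
python3 -c "
from station import order
print(order.sign_off())"
```

```text
the job is handed in; nothing more can be done
None
```

I handed the job in: the two loose-capped jars stand upright in the tray, the two sound ones are still in their nests, and the guard is shut against its stop; the hand-in returned no verdict.

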